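# Pack the pen cups into the lock-up case and pin it shut

### The job

Pack the pen cups away: stand whatever has been left on the lid of the grey steel case (a tape dispenser, a stapler, or both) upright on the bare desk, open the lid wide, lift every hanging cup up and off the rail and stand it upright on the floor of the case, keeping it upright on the way so that nothing spills. Then shut the lid fully and lock it by pushing the loose pin fully home, from the case's right-hand end, through the two lugs of the box and the lid's tongue between them. Leave the other things on the desk where they are.

Things in the scene. Friction and masses are not known exactly. Their poses are not given: they have to be found in the camera images.
- case: fixed grey steel case, box 200 (x) x 300 (y) x 90 mm tall, walls and floor 4 mm; origin at the centre of its underside on the desk, z up, -x is its front (towards the robot), -y its right-hand end. With the 25 mm deep lid shut it is 115 mm tall; the flat lid top is then the surface the left things stand on. Hinge along the back edge
- lid (a joint): lid angle in rad: 0 shut, positive is open, stop at 1.75. It stays where it is left above about 1 rad and sinks shut by its own weight (0.6 kg) below that; at the handle it takes about 4 N to lift
- lid_handle (a point): middle of the lid's pull bar: a round steel bar 10 mm thick and 100 mm long along the case's y, 42 mm out from the lid's front, 12 mm higher than the hinge when shut; moves with the lid. Its axes are the lid's (x, z turn with it). With a gripper pointing straight down it can be pinched and followed all the way from shut to 1.6 rad, the bar turning in the fingers
- lid_hinge (a point): a point on the hinge axis, in the middle of the case's back edge, 90 mm above the desk; axis along the case's y. The handle turns about it at 242 mm
- lock_hole (a point): mouth of the lock: centre of the hole in the outer (right-hand) face of the right lug, 37 mm in front of the case's front wall, 78 mm above the desk. Axes as the case's; holes run along its y. Two box lugs and, lid shut, the lid's tongue between them, upright plates 6 mm thick with 13 mm holes (mouths chamfered 2 mm); from this mouth to the far side of the far lug is 32 mm
- pin: loose lock pin lying on the desk: steel shaft 10 mm thick and 65 mm long (last 10 mm tapered) with a black square grip 20 x 20 x 45 mm; origin on the axis at the shoulder where the grip meets the shaft, x towards the tip; lying on a flat of the grip its axis is 10 mm above the desk. Fully home means the shoulder lies against the right lug, tip towards the case's +y. 0.08 kg
- pin_tip (a point): tip of the pin, 65 mm from the shoulder
- rail: fixed white desk rail the cups hang on: two flat bars 6 mm thick, 20 mm tall and 320 mm long along its y, top of the upper bar 175 mm above the desk, posts to that height at y = +-165 mm, on a wooden base plate 10 mm thick (130 x 342 mm). Origin on the desk below the bars; -x is its front, where the cups hang with their centres 30 mm in front of the bars and undersides 99 mm above the desk
- cup1: white steel pen cup hanging on the rail, 52 x 52 x 80 mm; origin at the centre of its underside, z up, x to its back, where a hook at rim height (40 mm wide, to 39 mm behind the centre, lip hanging 20 mm) sits over the upper bar: raise it over 20 mm, then forward (its -x). 0.14 kg; contents stay below the rim. 2 or 3 cups are present; an absent one reads None
- cup2: white steel pen cup hanging on the rail, 52 x 52 x 80 mm; as cup1
- cup3: white steel pen cup hanging on the rail, 52 x 52 x 80 mm; as cup1
- tape: grey tape dispenser, 140 (x) x 56 (y) x 76 mm tall: solid flat-sided body 46 mm tall with a tape roll 19 mm wide rising from it; origin at the centre of its underside, z up. 0.45 kg. None if absent
- stapler: black desk stapler, 145 (x) x 36 (y) x 58 mm tall; its arm, 32 mm wide, lies 30 to 55 mm above its underside; origin at the centre of its underside, z up. 0.32 kg. None if absent
- mug: white ceramic mug, 80 mm across, 92 mm tall; not part of the job, leave it; origin at the centre of its underside
- mouse: black computer mouse, 105 x 60 x 30 mm; not part of the job, leave it; origin at the centre of its underside
- notes: pale block of sticky notes, 76 x 76 x 45 mm; not part of the job, leave it; origin at the centre of its underside
- punch: black and steel hole punch, 100 x 120 x 68 mm; not part of the job, leave it; origin at the centre of its underside
- calculator: grey pocket calculator lying flat, 150 x 82 x 15 mm; not part of the job, leave it; origin at the centre of its underside
- plant: small plant in a terracotta pot, 84 mm across, 140 mm tall with its leaves; not part of the job, leave it; origin at the centre of its underside
- penpot: dark round pen pot, 76 mm across, 100 mm tall, pens to 165 mm; not part of the job, leave it; origin at the centre of its underside

How it is judged:
On the way, in this order (a step that is already met when the one before it is completed fails the run):
1. everything left on the lid stands upright on the desk, the lid still shut (height (world z) of tape between -0.01 and 0.012 m and angle between each of tape, stapler's own z axis and vertical below 0.15 rad and height (world z) of stapler between -0.01 and 0.012 m and value of joint lid below 0.1 rad), for 0.2 s.
2. the lid is opened wide (value of joint lid above 1.2 rad), for 0.2 s.
3. every cup stands upright on the floor of the case (x of cup1 in the frame of case between -0.08 and 0.08 m and y of cup1 in the frame of case between -0.13 and 0.13 m and z of each of cup1, cup2, cup3 in the frame of case below 0.012 m and angle between each of cup1, cup2, cup3's own z axis and vertical below 0.12 rad and x of cup2 in the frame of case between -0.08 and 0.08 m and y of cup2 in the frame of case between -0.13 and 0.13 m and x of cup3 in the frame of case between -0.08 and 0.08 m and y of cup3 in the frame of case between -0.13 and 0.13 m and linear speed of each of cup1, cup2, cup3 below 0.03 m/s), for 0.2 s.
4. the lid is fully shut over the cups (value of joint lid below 0.02 rad and x of cup1 in the frame of case between -0.08 and 0.08 m and y of cup1 in the frame of case between -0.13 and 0.13 m and z of each of cup1, cup2, cup3 in the frame of case below 0.012 m and angle between each of cup1, cup2, cup3's own z axis and vertical below 0.12 rad and x of cup2 in the frame of case between -0.08 and 0.08 m and y of cup2 in the frame of case between -0.13 and 0.13 m and x of cup3 in the frame of case between -0.08 and 0.08 m and y of cup3 in the frame of case between -0.13 and 0.13 m), for 0.2 s.
At the end, for the whole second after the job is handed in: Lid things upright on the desk (12 mm, 0.15 rad); every cup standing on the case floor (8 mm, 0.12 rad); lid under 0.02 rad; pin through both lugs and tongue, along the hole axis (0.2 rad, 8 mm), its shoulder within 8 mm of the right lug; all at rest (all of step 4 and height (world z) of tape between -0.01 and 0.012 m and angle between each of tape, stapler's own z axis and vertical below 0.15 rad and height (world z) of stapler between -0.01 and 0.012 m and y of pin in the frame of case between -0.129 and -0.115 m and y of pin_tip in the frame of case above -0.075 m and angle between the x axis of pin and the y axis of case, either way round below 0.2 rad and x of pin in the frame of case between -0.145 and -0.129 m and z of pin in the frame of case between 0.07 and 0.086 m and linear speed of each of pin, cup1, cup2, cup3, tape, stapler below 0.02 m/s); the robot touches nothing.
It fails at once if a cup is tipped over or spilt (tilt over 0.8 rad) (angle between any of cup1, cup2, cup3's own z axis and vertical above 0.8 rad).
It fails at once if a bystander is pushed more than 50 mm or knocked over (distance of any of mug, mouse, notes, punch, calculator, plant, penpot from where it was at the start of the episode above 0.05 m or angle between any of mug, mouse, notes, punch, calculator, plant, penpot's own z axis and vertical above 0.5 rad).
Of cup1, cup2, cup3 only 2 to 3 are there at a start; the rules pass over those that are not, and their reading is None.
Of tape, stapler only 1 to 2 are there at a start; the rules pass over those that are not, and their reading is None.
At some moment in a run one of pin, tape, stapler may be knocked a few centimetres aside while the robot is not near it.
It also fails if it takes over 210 s, if anything falls off the work surface, if the arm or the gripper's body presses on something with over 40 N, if the wrist force passes 120 N, or if a joint passes its speed limit or range.

### The arm

A 6-joint arm with a two-finger parallel gripper is mounted at the origin on the work surface. World frame = base frame: x ahead of the robot, y to its left, z up, the work surface at z = 0. Lengths are in m, angles in rad, forces in N, time in s.
With the tool pointing down it reaches from about 0.3 to 0.825 m from the base axis. Payload 5.4 kg.
Tool frame: the origin (TCP) lies at the very end of the fingers, on their centre line; the grasp point (between the pads) lies 19 mm behind it; z points along the fingers, y is the line along which they close (so a half turn about z gives the same grasp; the last joint's range is limited). The gripper opens to 92 mm and grips with 3 to 60 N. Pads are 20 mm wide; open, the fingers measure 128 mm over their backs; the gripper's body (75 mm by 189 mm) begins 69 mm behind the grasp point.
Start: joints at [1.119, 0.158, 1.597, -0, 1.386, -0.21], TCP at [0.138, 0.558, 0.183] pointing down, gripper open.
Joint ranges: [-2.91, 2.91], [-0.94, 2.29], [0.18, 2.7], [-1.29, 4.43], [0.17, 2.64], [-3, 3]. Speed limits (rad/s): [2.57, 2.57, 3.14, 3.14, 3.14, 3.14].

### API

Orientations are given as a rotation vector (axis times angle).
In Python, from workcell import bot gives the robot as it stands. Calls block until the motion is done:
- bot.goto(position, orientation): joint-space move of the TCP to a pose.
- bot.line_to(position, rot=None, max_speed=0.15): straight line of the TCP; rot=None keeps the orientation; max_speed is the mean speed in m/s.
- bot.set_joints(angles): joint-space move.
- bot.set_gripper(opening, newtons=None): opening from 0.0 (shut) to 1.0 (fully open); newtons is the grip in N (None keeps the last); returns when the fingers have stopped.
- bot.hold(seconds).
- bot.inverse_kinematics(position, orientation): joint angles nearest the present ones, or None.
- bot.read_camera(name): name is "scene" or "top" or "wrist"; returns a dict with "pixels" (400x640x3 uint8, blue, green, red), "fx", "fy", "cx", "cy" (pixels), "R" (3x3) and "t" (3): a world point X has camera coordinates R X + t. Camera axes: x right, y down, z forward; pixel columns grow to the right and rows downward; lengths in m; the calibration is good to about 2 mm. A picture is of the moment at which its call begins. There is no depth.
A pose or a line that the arm cannot do raises bot.MotionError and nothing moves.
- bot.job_done(): hands the job in; it is judged then, once.
Readings, each from a call of its own:
- bot.current_clock(): time.
- bot.current_joints(): joint angles.
- bot.current_joint_vel(): joint speeds.
- bot.current_effort(): joint torques, N m.
- bot.current_ee_pos(): TCP position.
- bot.current_tool_rot(): TCP orientation.
- bot.current_contact_force(): force on the tool from outside, world axes, zero at the start.
- bot.current_ft_torque(): the same for the moment, N m.
- bot.current_opening(): opening from 0.0 (shut) to 1.0 (fully open).
- bot.current_grip_force(): force on a finger pad.
Only numpy, scipy, OpenCV 4.12 (cv2) and the standard library are available. Lean on these libraries where they do the work, as an engineer would, in place of code of your own. Each camera call takes 0.05 s, during which the arm holds its last target. There are 200 camera calls.

## Working session

There is one attempt and no reset: what is moved stays moved. The work goes in short steps, each a Python script; the robot and the scene stay as the last script left them, time stands still between calls to the robot, and variables do not carry over. Pictures are saved under pics/ and viewed, at most 14 in all, crops included, and the job is handed in when it is done.

```bash
ls; mkdir -p pics
python3 - <<'E'
from workcell import bot
import cv2,numpy as np
for n in ["scene","top"]:
    c=bot.read_camera(n); cv2.imwrite(f"pics/{n}0.png",c["pixels"])
    print(n,c["fx"],c["fy"],c["cx"],c["cy"],np.round(c["R"],4).tolist(),np.round(c["t"],4).tolist())
print(bot.current_clock(),bot.current_tool_rot())
E
```

```text
pics
scene 449.5322801987331 449.5322801987331 316.53684685008176 206.51356188797382 [[-0.8582, 0.5132, 0.0051], [0.397, 0.6701, -0.6272], [-0.3253, -0.5363, -0.7788]] [0.4506, -0.1802, 1.6264]
top 382.4984659834621 382.4984659834621 323.95647730591145 198.43368119488164 [[0.0071, -0.9998, -0.0185], [-0.9886, -0.0043, -0.1504], [0.1503, 0.0194, -0.9885]] [0.0294, 0.5432, 0.8888]
0.1 [-3.78832537e-01 -3.11812083e+00  2.57650190e-03]
```

View pics/scene0.png

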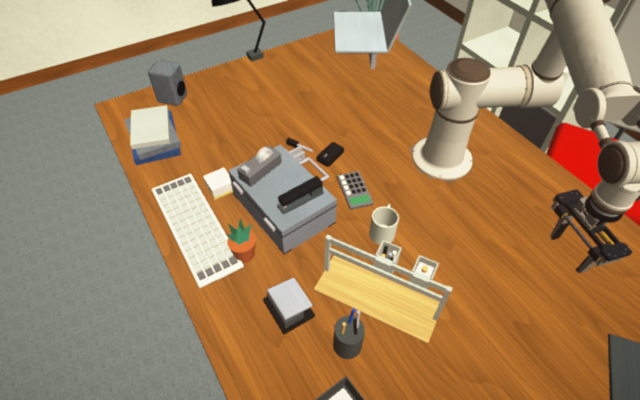

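View pics/top0.png

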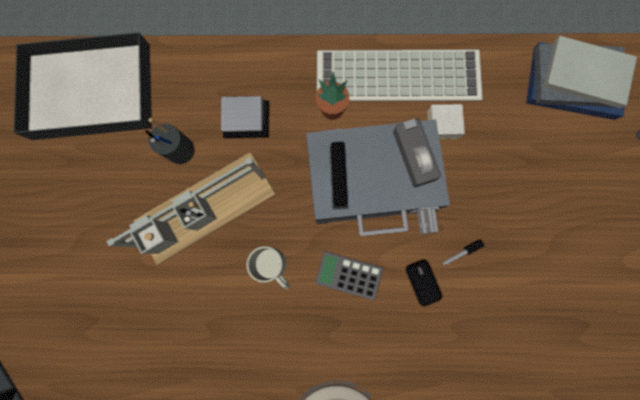

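The overview shows two cups (top image around (152,237) and (190,210)). The stapler (339,175) and tape dispenser (417,152) are on the lid. The pin is at about (463,252), with its grip at (476,245). I'll enlarge both areas.

Run:
```python
import cv2
im=cv2.imread("pics/top0.png")
cv2.imwrite("pics/c1.png",cv2.resize(im[110:270,300:500],None,fx=3.75,fy=3.75,interpolation=cv2.INTER_CUBIC))
cv2.imwrite("pics/c2.png",cv2.resize(im[145:275,100:290],None,fx=4,fy=4,interpolation=cv2.INTER_CUBIC))
```

```text
(no output)
```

View pics/c1.png

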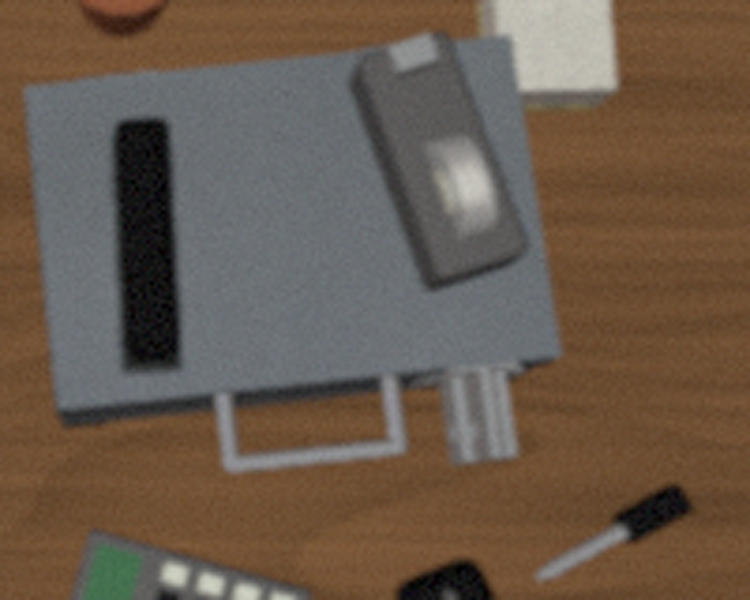

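View pics/c2.png

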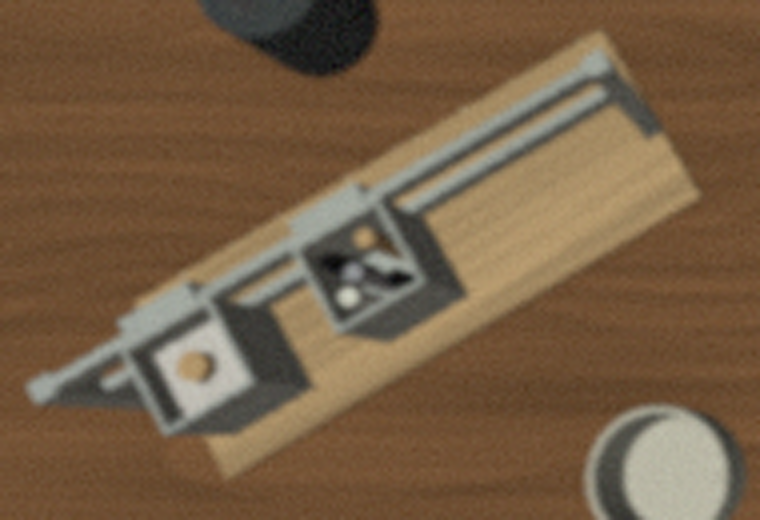

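```bash
cat > h.py <<'E'
from workcell import bot
import numpy as np, cv2
from scipy.spatial.transform import Rotation as Ro
K=dict(top=(382.498,323.956,198.434,np.array([[0.0071,-0.9998,-0.0185],[-0.9886,-0.0043,-0.1504],[0.1503,0.0194,-0.9885]]),np.array([0.0294,0.5432,0.8888])))
def px2w(c,u,v,z):
    f,cx,cy,R,t=c
    C=-R.T@t; d=R.T@np.array([(u-cx)/f,(v-cy)/f,1]); return C+d*(z-C[2])/d[2]
def cam(n):
    c=bot.read_camera(n); return c["pixels"],(c["fx"],c["cx"],c["cy"],np.array(c["R"]),np.array(c["t"]))
def top(u,v,z,o=(0,0),s=1): return px2w(K["top"],o[0]+(u+.5)/s-.5,o[1]+(v+.5)/s-.5,z)
def down(yaw):  # tool y (closing line) at world angle yaw+90deg; tool x at yaw... z down
    c,s=np.cos(yaw),np.sin(yaw)
    return Ro.from_matrix(np.array([[c,s,0],[s,-c,0],[0,0,-1]])).as_rotvec()
E
python3 - <<'E'
from h import *
np.set_printoptions(precision=4,suppress=True)
a=lambda u,v,z:top(u,v,z,(300,110),3.75)
b=lambda u,v,z:top(u,v,z,(100,145),4)
def fit(P,M):
    P=np.array(P)[:,:2];M=np.array(M);p=P.mean(0);m=M.mean(0)
    H=(M-m)[:,0]+1j*(M-m)[:,1];Q=(P-p)[:,0]+1j*(P-p)[:,1]
    th=np.angle((np.conj(H)*Q).sum());R=np.array([[np.cos(th),-np.sin(th)],[np.sin(th),np.cos(th)]])
    return p-R@m,th,R,P-(p-R@m)-(R@M.T).T*1+0
c,th,R,r=fit([a(27,88,.115),a(511,37,.115),a(560,357,.115),a(62,410,.115)],[(.1,.15),(.1,-.15),(-.1,-.15),(-.1,.15)])
print("case",c,th);print(r)
inC=lambda p:R.T@(p[:2]-c)
for n,p in dict(h1=a(232,465,.102),h2=a(402,447,.102),lug=a(481,365,.09),lugR=a(515,458,.09),lugL=a(455,462,.09)).items(): print(n,p,inC(p))
s=[a(118,122,.17),a(166,121,.17),a(180,365,.17),a(125,368,.17)]; m=np.mean(s,0);d=(s[0]+s[1]-s[2]-s[3])/2
print("stapler",m,np.linalg.norm(d),np.arctan2(d[1],d[0]),inC(m))
e1,e2=a(398,57,.161),a(478,268,.161);d=e1-e2
print("tape",(e1+e2)/2,np.linalg.norm(d),np.arctan2(d[1],d[0]),inC((e1+e2)/2), "roll",a(466,185,.19))
tip,sh,ge=a(541,576,.01),a(622,529,.01),a(685,495,.012)
print("pin",tip,sh,ge,np.linalg.norm(tip-sh),np.arctan2(*(tip-ge)[1::-1]),np.arctan2(*(tip-sh)[1::-1]))
p1,p2=b(596,62,.175),b(41,388,.175); print("rail",p1,p2,np.linalg.norm(p1-p2),"yaw",np.arctan2(*(p2-p1)[1::-1])-np.pi/2)
for n,cs in dict(A=[(122,345),(208,298),(255,385),(168,434)],B=[(297,250),(382,203),(425,287),(340,332)]).items():
    P=[b(*q,.179) for q in cs]; print(n,np.mean(P,0),[np.linalg.norm(P[i]-P[i-1]).round(4) for i in range(4)])
t=lambda u,v,z:top(u,v,z)
for n,q in dict(mug=(265,263,.092),calc=(350,275,.015),mouse=(424,282,.03),notes=(446,121,.045),plant=(333,98,.07),punch=(242,115,.06),penpot=(165,140,.1),kbL=(318,100,.02),kbR=(481,100,.02),books=(585,110,.0),baseR=(273,192,.01),baseF=(157,263,.01)).items(): print(n,t(*q))
E
```

```text
case [ 0.601  -0.0879] 0.111647193269933
[[-0.0001 -0.0008]
 [-0.0008  0.0011]
 [ 0.0003  0.0018]
 [ 0.0007 -0.002 ]]
h1 [ 0.4545 -0.0532  0.102 ] [-0.1417  0.0508]
h2 [ 0.4659 -0.1544  0.102 ] [-0.1418 -0.0511]
lug [ 0.5169 -0.206   0.09  ] [-0.0967 -0.108 ]
lugR [ 0.4605 -0.2245  0.09  ] [-0.1549 -0.1201]
lugL [ 0.4579 -0.1884  0.09  ] [-0.1535 -0.084 ]
stapler [ 0.5752 -0.0011  0.17  ] 0.14089985130360058 0.04322538231239826 [-0.016   0.0891]
tape [ 0.625  -0.1672  0.161 ] 0.13111807035444936 0.3256124206754056 [ 0.015  -0.0815] roll [ 0.6036 -0.1758  0.19  ]
pin [ 0.3893 -0.2604  0.01  ] [ 0.4199 -0.3142  0.01  ] [ 0.4422 -0.3554  0.012 ] 0.06188029918382334 2.0788238733503865 2.0888103743619233
rail [0.6041 0.1901 0.175 ] [0.4306 0.4713 0.175 ] 0.33040814884325004 yaw 0.5527949524222757
A [0.4426 0.3936 0.179 ] [np.float64(0.0529), np.float64(0.0494), np.float64(0.0525), np.float64(0.0498)]
B [0.4934 0.3073 0.179 ] [np.float64(0.0493), np.float64(0.0496), np.float64(0.0504), np.float64(0.0488)]
mug [0.388 0.163 0.092]
calc [ 0.3595 -0.0315  0.015 ]
mouse [ 0.3453 -0.206   0.03  ]
notes [ 0.7383 -0.2693  0.045 ]
plant [0.7879 0.0116 0.07  ]
punch [0.7481 0.2365 0.06  ]
penpot [0.6714 0.4059 0.1   ]
kbL [0.8041 0.0502 0.02  ]
kbR [ 0.8038 -0.3687  0.02  ]
books [ 0.7847 -0.6437  0.    ]
baseR [0.5637 0.1621 0.01  ]
baseF [0.3846 0.4447 0.01  ]
```

The fits are consistent: case side residuals are under 2 mm and both cups sit about 31 mm in front of the bars. Next I'll clear the lid.

```bash
cat >> h.py <<'E'
CC=np.array([.601,-.0879]); TH=.1116
def case(x,y,z=0):
    c,s=np.cos(TH),np.sin(TH); return np.array([CC[0]+c*x-s*y,CC[1]+s*x+c*y,z])
def best(p,yaw):
    o=[]
    for k in (0,np.pi):
        q=bot.inverse_kinematics(p,down(yaw+k))
        if q is not None: o.append((abs(q[5]),down(yaw+k)))
    if not o: raise RuntimeError(f"no ik {p}")
    return min(o,key=lambda t:t[0])[1]
def up(z,v=.2):
    p=np.array(bot.current_ee_pos()); p[2]=z; bot.line_to(p,max_speed=v)
def stat(s=""):
    print(s,round(bot.current_clock(),1),np.round(bot.current_ee_pos(),4),"open",round(bot.current_opening(),3),"gf",round(bot.current_grip_force(),1),"F",np.round(bot.current_contact_force(),1))
E
cat > s1.py <<'E'
from h import *
def pick(x,y,yaw,z,op,N,zt):
    r=best([x,y,z],yaw); bot.set_gripper(op); bot.goto([x,y,zt],r); bot.line_to([x,y,z]); bot.set_gripper(0,N); stat("grip"); up(zt); stat("lifted")
def place(x,y,yaw,z,op,zt):
    r=best([x,y,z],yaw); bot.goto([x,y,zt],r); bot.line_to([x,y,z+.03]); bot.line_to([x,y,z],max_speed=.05); stat("placing"); bot.set_gripper(op); up(zt); stat("placed")
bot.line_to([.2,.5,.3],max_speed=.3)
pick(.625,-.1672,.3256,.115+.010,1.0,40,.30)
place(.64,-.42,.3256,.0115,.9,.30)
pick(.5752,-.0011,.0432,.115+.024,.7,40,.30)
place(.50,-.50,.0432,.0255,.7,.30)
p,c=cam("top"); cv2.imwrite("pics/t1.png",p)
E
python3 s1.py
```

```text
grip 5.7 [ 0.6255 -0.1681  0.1256] open 0.601 gf 40.0 F [ 1.2 -3.9  0.3]
lifted 6.7 [ 0.6246 -0.1674  0.2976] open 0.594 gf 40.0 F [ 0.4 -0.2 -4.8]
placing 10.3 [ 0.6401 -0.4201  0.0113] open 0.599 gf 40.0 F [-0.5 -0.2 -4.7]
placed 12.5 [ 0.6397 -0.4197  0.2985] open 0.901 gf 0.0 F [0.  0.3 0.2]
grip 16.8 [ 0.5752 -0.0011  0.139 ] open 0.004 gf 0.0 F [ 0.5 -1.4  0.5]
lifted 17.7 [ 0.5745 -0.001   0.2984] open 0.004 gf 0.0 F [-0.8  0.1 -0.3]
placing 22.1 [ 0.5001 -0.5002  0.0257] open 0.004 gf 0.0 F [-1.2  0.1 -1.1]
placed 24.7 [ 0.4996 -0.4995  0.2983] open 0.701 gf 0.0 F [ 0.2 -0.1 -0.8]
```

Run:
```python
import cv2
im=cv2.imread("pics/t1.png")
cv2.imwrite("pics/c3.png",cv2.resize(im[100:300,300:560],None,fx=3,fy=3,interpolation=cv2.INTER_CUBIC))
```

```text
(no output)
```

View pics/c3.png

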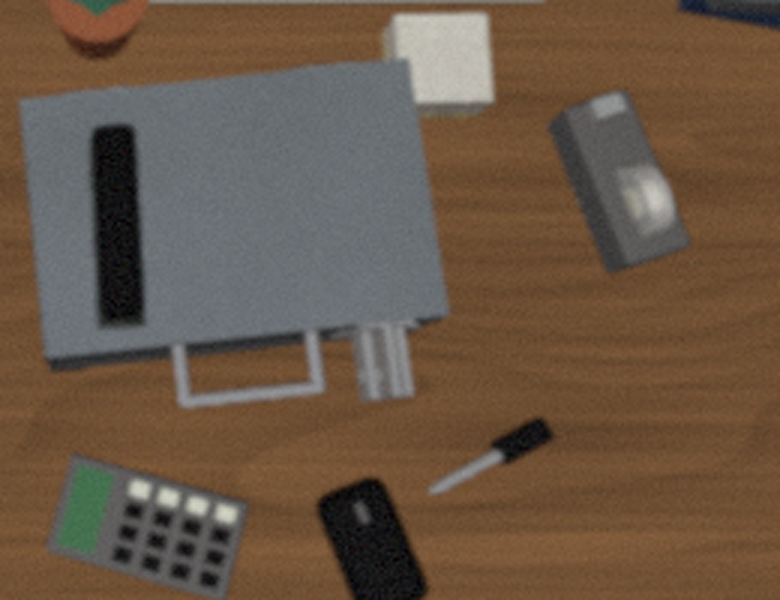

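The tape stands on the desk at crop (620,180). The stapler hasn't moved from (119,225) on the lid, yet the gripper closed on nothing there. I'll go above it and look with the wrist camera.

Run:
```python
from h import *
x,y=.5752,-.0011
bot.goto([x,y,.25],best([x,y,.139],.0432)); stat()
print(bot.current_tool_rot(),Ro.from_rotvec(bot.current_tool_rot()).as_matrix().round(3).tolist())
w,c=cam("wrist"); s,cs=cam("scene")
f,cx,cy,R,t=c
for z in (.115,.145,.17):
    p=R@np.array([x,y,z])+t; print(z,p[:2]/p[2]*f+[cx,cy])
f,cx,cy,R,t=cs; p=R@np.array([x,y,.17])+t; u=(p[:2]/p[2]*f+[cx,cy]).astype(int);print(u)
cr=cv2.resize(s[u[1]-60:u[1]+60,u[0]-60:u[0]+60],(400,400),interpolation=cv2.INTER_CUBIC)
cv2.imwrite("pics/w1.png",np.hstack([cv2.resize(w,(400,250)),cr[:250]]) if 0 else np.vstack([cv2.resize(w,(320,200)),cv2.resize(cr,(320,320))]))
```

```text
26.6 [ 0.5755 -0.0021  0.2502] open 0.699 gf 0.0 F [-0.6  0.6 -0.2]
[3.14051613e+00 6.57565520e-02 5.58777340e-04] [[0.999, 0.042, 0.0], [0.042, -0.999, -0.0], [0.0, 0.0, -1.0]]
0.115 [320.34487582 180.62852229]
0.145 [320.33985972 187.40481011]
0.17 [320.33491462 194.08518394]
[301 186]
```

View pics/w1.png

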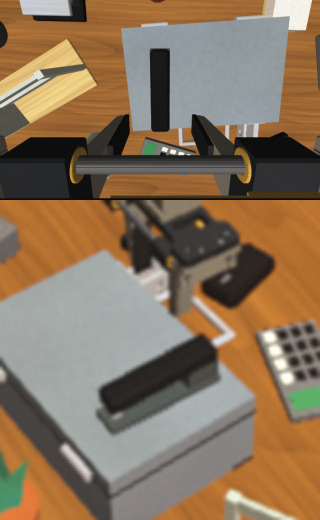

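Run:
```python
from h import *
def tri(obs):
    P=[];u=[]
    for c,p in obs:
        f,cx,cy,R,t=c;Km=np.array([[f,0,cx],[0,f,cy],[0,0,1]]);P.append(Km@np.c_[R,t]);u.append(np.array(p,float).reshape(2,1))
    X=cv2.triangulatePoints(P[0],P[1],u[0],u[1]).ravel();return X[:3]/X[3]
s,cs=cam("scene"); t,ct=cam("top")
print(tri([(ct,(337.5,142.2)),(cs,(281.5,195.4))]),tri([(ct,(340.5,207.2)),(cs,(319,179.6))]))
# stapler blob and lid corner as a check
cr=cv2.resize(s[140:260,230:340],None,fx=5,fy=5,interpolation=cv2.INTER_CUBIC); cv2.imwrite("pics/s2.png",cr)
```

```text
[0.64392594 0.00220528 0.17327255] [ 0.50996412 -0.00722341  0.15527233]
```

View pics/s2.png

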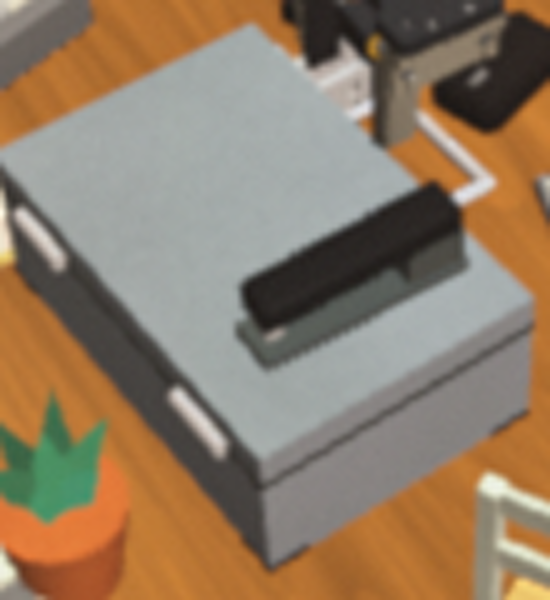

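The stapler stands normally on the lid, with its top at about z 0.17 and its centre near (0.577,-0.002). I'll retry, closing in steps and watching the readings.

Run:
```python
from h import *
x,y=.577,-.002
bot.line_to([x,y,.15],max_speed=.1); stat(); bot.line_to([x,y,.132],max_speed=.05); stat()
for o in (.5,.4,.3): bot.set_gripper(o,30); stat(o)
w,c=cam("scene"); cv2.imwrite("pics/s3.png",cv2.resize(w[120:250,240:370],None,fx=4.5,fy=4.5,interpolation=cv2.INTER_CUBIC))
```

```text
27.9 [ 0.5776 -0.0021  0.1509] open 0.697 gf 0.0 F [0.3 0.7 0.1]
 28.4 [ 0.5768 -0.0019  0.1316] open 0.701 gf 0.0 F [-0.9  0.2 -0.2]
0.5 28.9 [ 0.5771 -0.002   0.1321] open 0.499 gf 0.0 F [ 0.1  0.3 -0.2]
0.4 29.2 [ 0.577 -0.002  0.132] open 0.396 gf 0.0 F [-0.6 -0.2 -0. ]
0.3 29.5 [ 0.577  -0.0019  0.132 ] open 0.341 gf 30.0 F [-1.2  0.5 -0.5]
```

View pics/s3.png

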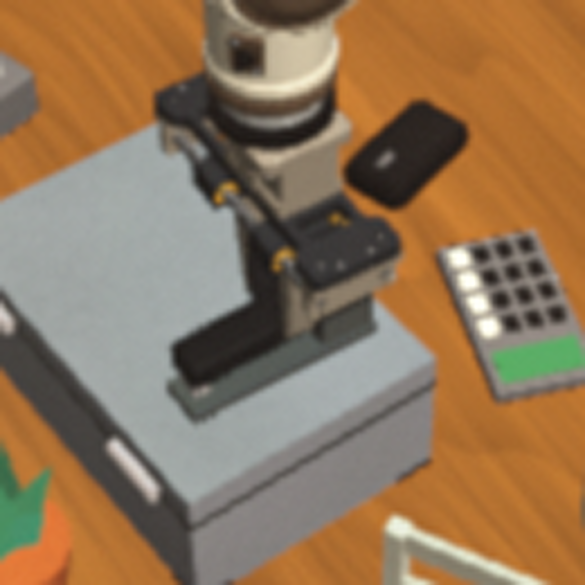

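The fingers now hold the stapler's arm (31 mm, 30 N). I'll lift it and check the grip before carrying it.

Run:
```python
from h import *
bot.set_gripper(0,45); stat(); up(.17,.08); stat(); up(.30,.15); stat("lift")
if bot.current_opening()>.25:
    x,y=.50,-.50; r=best([x,y,.02],.0432); bot.goto([x,y,.2],r); stat("carry"); bot.line_to([x,y,.05]); bot.line_to([x,y,.0185],max_speed=.05); stat("placing"); bot.set_gripper(.7); up(.3); stat()
p,c=cam("top"); cv2.imwrite("pics/c4.png",cv2.resize(p[100:300,300:560],None,fx=3,fy=3,interpolation=cv2.INTER_CUBIC))
```

```text
29.7 [ 0.577  -0.0019  0.132 ] open 0.341 gf 45.0 F [0.3 0.9 0.2]
 30.4 [ 0.577  -0.0019  0.1701] open 0.338 gf 45.0 F [ 0.3  0.1 -3.2]
lift 31.4 [ 0.5764 -0.0018  0.2985] open 0.339 gf 45.0 F [-0.1 -0.1 -3.7]
carry 33.2 [ 0.5011 -0.499   0.2006] open 0.336 gf 45.0 F [-0.2 -0.  -2.2]
placing 35.2 [ 0.5001 -0.5001  0.0185] open 0.339 gf 45.0 F [-1.3  0.7 -3.6]
 37.4 [ 0.4996 -0.4995  0.2983] open 0.702 gf 0.0 F [ 0.4 -0.  -0.6]
```

View pics/c4.png

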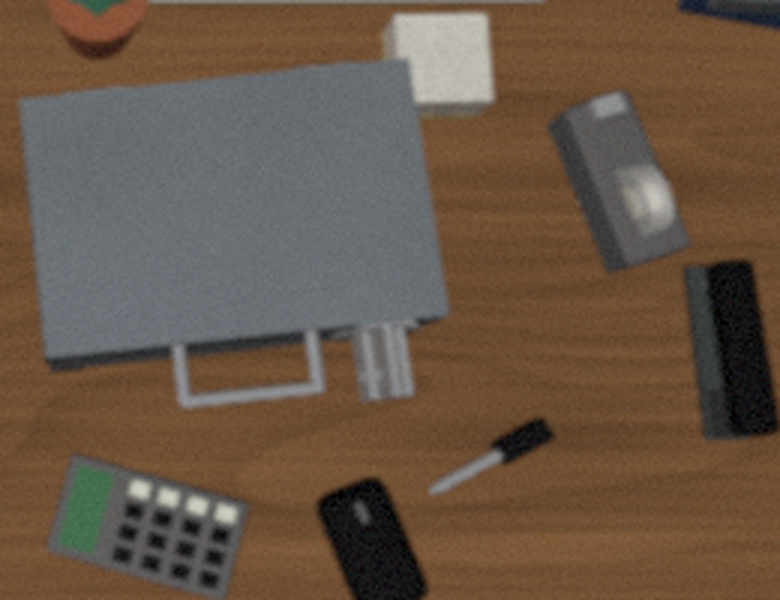

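Both lid things stand upright on the desk: tape at (620,180), stapler at (732,350). The lid is clear, so I'll open it now, checking the grip first.

```bash
cat >> h.py <<'E'
def handle(th,off=-.019):
    c,s=np.cos(th),np.sin(th); p=case(.1-.242*c+.012*s,0); p[2]=.09+.242*s+.012*c+off; return p
E
python3 - <<'E'
from h import *
p=handle(0); r=best(p,TH+np.pi/2)
for th in (0,.8,1.55): print(bot.inverse_kinematics(handle(th),r) is not None)
bot.goto(p+[0,0,.15],r); bot.set_gripper(.32); bot.line_to(p+[0,0,.03]); bot.line_to(p,max_speed=.05); stat()
bot.set_gripper(0,15); stat("grip")
if bot.current_opening()<.05: raise SystemExit("missed")
for th in np.arange(.15,1.56,.1):
    bot.line_to(handle(th),max_speed=.1)
    if th<.3: stat(th)
stat("open"); bot.set_gripper(.32); up(.45); stat()
w,c=cam("scene"); cv2.imwrite("pics/s4.png",w[100:330,180:500])
E
```

```text
True
True
True
 41.3 [ 0.46   -0.1037  0.083 ] open 0.32 gf 0.0 F [ 0.3 -0.  -0.7]
grip 41.9 [ 0.4599 -0.1037  0.083 ] open 0.005 gf 0.0 F [-0.  -0.1 -0.5]missed
```

Run:
```python
from h import *
stat(); bot.hold(.3); stat()
w,c=cam("scene"); cv2.imwrite("pics/s4.png",cv2.resize(w[110:240,240:390],None,fx=4,fy=4,interpolation=cv2.INTER_CUBIC))
```

```text
41.9 [ 0.4599 -0.1037  0.083 ] open 0.005 gf 0.0 F [-0.  -0.1 -0.5]
 42.2 [ 0.4599 -0.1037  0.083 ] open 0.005 gf 0.0 F [0.2 0.  0.4]
```

View pics/s4.png

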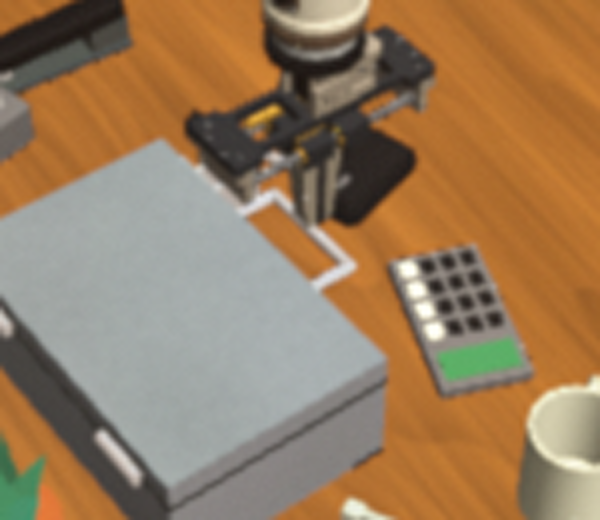

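Run:
```python
from h import *
w,c=cam("scene"); t,ct=cam("top")
f,cx,cy,R,tt=c
def pr(c,X):
    f,cx,cy,R,t=c; p=R@np.array(X)+t; return p[:2]/p[2]*f+[cx,cy]
for n,X in dict(tcp=bot.current_ee_pos(),bar=handle(0,0),e1=case(-.142,.05,.102),e2=case(-.142,-.05,.102),k1=case(-.1,.15,.115),k2=case(-.1,-.15,.115)).items():
    print(n,(pr(c,X)-[240,110])*4,pr(ct,X))
cv2.imwrite("pics/t5.png",cv2.resize(t[170:270,330:450],None,fx=5,fy=5,interpolation=cv2.INTER_CUBIC))
```

```text
tcp [309.91688554 240.08084635] [383.00190644 231.92911589]
bar [310.07661464 223.84914475] [384.13715667 231.38446263]
e1 [348.27129763 260.16695812] [361.8896068 233.7469354]
e2 [273.16572732 188.7520419 ] [406.39131735 229.02128786]
k1 [386.81302229 351.13202999] [315.28294326 219.29367813]
k2 [161.19170717 131.20611752] [449.80733259 204.99106666]
```

View pics/t5.png

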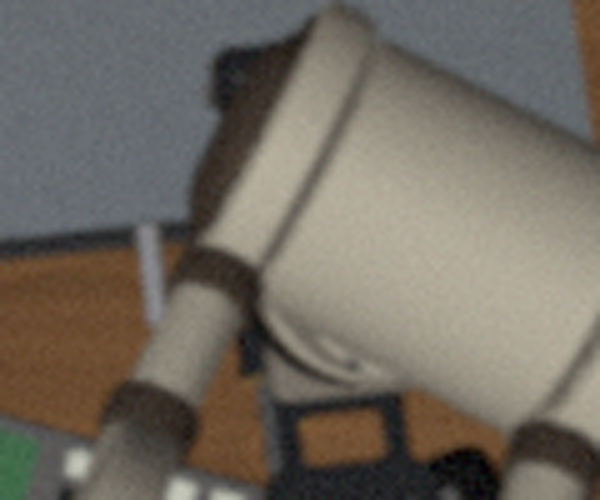

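In the scene view the closed fingertips end about 5 px above where the reported TCP projects, and above the bar. Together with the stapler miss, that suggests the real fingertips are some 30 mm higher than reported. I'll measure it by touching the lid and the desk.

```bash
cat > touch.py <<'E'
from h import *
def touch(x,y,z0,z1,r):
    bot.goto([x,y,z0+.06],r); bot.line_to([x,y,z0]); bot.hold(.2)
    f0=np.mean([bot.current_contact_force()[2] for _ in range(5)]); z=z0
    while z>z1:
        z-=.002; bot.line_to([x,y,z],max_speed=.03); f=bot.current_contact_force()[2]
        if abs(f-f0)>4: break
    print("touch",x,y,"cmd",round(z,4),"ee",np.round(bot.current_ee_pos(),4),"F",round(f-f0,1)); 
    bot.line_to([x,y,z0+.03]); return z
E
python3 - <<'E'
from touch import *
up(.2); p=case(0,0); r=bot.current_tool_rot()
touch(p[0],p[1],.135,.075,r)
touch(.30,-.45,.02,.001,r)
E
```

```text
touch 0.601 -0.0879 cmd 0.081 ee [ 0.6014 -0.0881  0.0832] F 13.0
touch 0.3 -0.45 cmd 0.0 ee [ 2.999e-01 -4.499e-01 -2.000e-04] F 0.5
```

Run:
```python
from touch import *
r=bot.current_tool_rot()
touch(.30,-.45,-.015,-.045,r)
touch(.45,-.40,-.015,-.045,r)
p=[.45,-.42,.02]; bot.line_to(p); stat()
w,c=cam("scene"); 
f,cx,cy,R,t=c
q=R@np.array([.45,-.42,.053])+t; u=(q[:2]/q[2]*f+[cx,cy]); print(u)
a=(u-[40,50]).astype(int); print(a); cv2.imwrite("pics/s6.png",cv2.resize(w[a[1]:a[1]+100,a[0]:a[0]+90],None,fx=6,fy=6,interpolation=cv2.INTER_CUBIC))
```

```text
touch 0.3 -0.45 cmd -0.033 ee [ 0.3001 -0.4503 -0.0317] F 10.4
touch 0.45 -0.4 cmd -0.033 ee [ 0.4502 -0.4002 -0.0317] F 7.9
 65.5 [ 0.4495 -0.4199  0.019 ] open 0.004 gf 0.0 F [-0.3  0.2 -0.3]
[275.76463028 121.09053933]
[235  71]
```

View pics/s6.png

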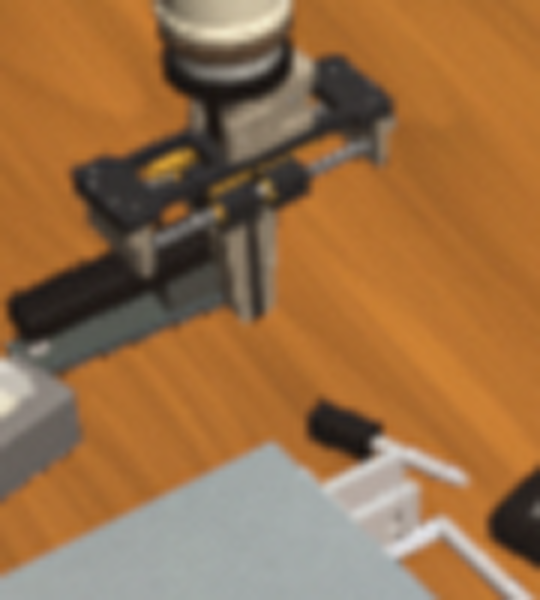

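The offset is the same at all three touches: the real fingertips are 32 mm above the reported TCP, with no lateral error. I'll correct for it and open the lid.

```bash
cat >> h.py <<'E'
DZ=.032  # real fingertip z = reported z + DZ
E
sed -i 's/off=-.019)/off=-.051)/' h.py
python3 - <<'E'
from h import *
up(.2); p=handle(0); r=best(p,TH+np.pi/2)
for th in (0,.8,1.5): print(bot.inverse_kinematics(handle(th),r) is not None)
bot.set_gripper(.32); bot.goto(p+[0,0,.10],r);  bot.line_to(p,max_speed=.1); stat()
bot.set_gripper(0,15); stat("grip")
if bot.current_opening()<.05: raise SystemExit("missed")
for th in np.r_[np.arange(.15,1.5,.15),1.5]:
    bot.line_to(handle(th),max_speed=.12)
    if th<.4: stat(th)
stat("open"); bot.set_gripper(.32); up(.40); stat()
w,c=cam("scene"); cv2.imwrite("pics/s7.png",w[100:330,180:500])
E
```

```text
True
True
True
 69.6 [ 0.4605 -0.104   0.0517] open 0.314 gf 0.0 F [ 0.6 -0.3  0.2]
grip 70.0 [ 0.4627 -0.1037  0.052 ] open 0.099 gf 15.0 F [ 7.8  2.4 -3.8]
0.15 70.4 [ 0.4676 -0.1033  0.0885] open 0.104 gf 15.0 F [ 9.   1.7 -3.2]
0.3 70.9 [ 0.4778 -0.1022  0.1232] open 0.101 gf 15.0 F [10.2  0.7 -6. ]
open 74.7 [ 0.6953 -0.0776  0.2819] open 0.1 gf 15.0 F [ 1.1 -3.6  4.8]
 76.0 [ 0.6949 -0.077   0.3987] open 0.321 gf 0.0 F [-0.2  0.5  0.1]
```

View pics/s7.png

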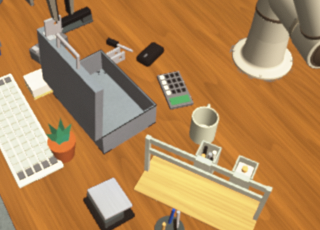

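The lid is open wide. In the scene crop it stands upright behind the empty case at (95,95). Now cup B, the one nearer the case.

```bash
cat > cup.py <<'E'
from h import *
import sys
RY=.553; F=np.array([-np.cos(RY),-np.sin(RY),0])
def cup(c,yc,xc=-.01):
    z=.112; p=np.array([*c,z]); 
    k=min((0,np.pi),key=lambda k:abs(bot.inverse_kinematics(p,down(RY+k))[5]))
    r=down(RY+k); r2=down(TH+k)
    d=case(xc,yc); q=lambda z:np.array([d[0],d[1],z])
    print([bot.inverse_kinematics(q(z),r2) is not None for z in (.02,.2)])
    bot.set_gripper(.75); bot.goto(p+F*.03+[0,0,.13],r); bot.line_to(p+[0,0,.08]); bot.line_to(p,max_speed=.1); stat("at cup")
    bot.set_gripper(0,22); stat("grip")
    if not .5<bot.current_opening()<.63: raise SystemExit("bad grip")
    bot.line_to(p+[0,0,.035],max_speed=.08); stat("raised")
    a=p+[0,0,.035]+F*.09; bot.line_to(a,max_speed=.1); stat("off")
    a[2]=.21; bot.line_to(a,max_speed=.2)
    bot.line_to(q(.21),rot=r2,max_speed=.2); stat("over")
    bot.line_to(q(.05),max_speed=.12); bot.line_to(q(.0185),max_speed=.04); stat("down")
    bot.set_gripper(.72); bot.hold(.1); bot.line_to(q(.24),max_speed=.2); stat("done")
cup(eval(sys.argv[1]),float(sys.argv[2]))
E
python3 - <<'E'
from h import *
bot.line_to([.52,-.05,.40],max_speed=.25); bot.line_to([.44,.1,.30],max_speed=.25); stat()
E
python3 cup.py "(.494,.3077)" -.07
```

```text
77.8 [0.441  0.0993 0.3006] open 0.32 gf 0.0 F [-0.7 -0.2  0.2]
[True, True]
at cup 81.4 [0.4946 0.3079 0.1129] open 0.75 gf 0.0 F [-0.2  0.1  0.1]
grip 81.8 [0.4943 0.3079 0.1126] open 0.563 gf 22.0 F [-1.1  0.4  2.3]
raised 82.4 [0.4943 0.3078 0.1473] open 0.566 gf 22.0 F [-0.1  0.2 -1.2]
off 83.4 [0.4179 0.2606 0.1471] open 0.561 gf 22.0 F [ 0.8  0.4 -1.6]
over 86.3 [ 0.5988 -0.1579  0.2101] open 0.564 gf 22.0 F [ 0.5 -0.4 -2. ]
down 88.7 [ 0.5991 -0.1587  0.0186] open 0.563 gf 22.0 F [-0.1 -0.3 -1.7]
done 90.5 [ 0.5981 -0.1582  0.2383] open 0.722 gf 0.0 F [-0.3 -1.2 -0.4]
```

```bash
sed -i 's/q(.0185)/q(.0165)/' cup.py
python3 - <<'E'
from h import *
bot.line_to([.44,.1,.28],max_speed=.25)
E
python3 cup.py "(.4426,.3934)" .07
```

```text
[True, True]
at cup 94.7 [0.4432 0.3937 0.1129] open 0.751 gf 0.0 F [0.1 0.2 0.5]
grip 95.1 [0.4429 0.3937 0.1126] open 0.564 gf 22.0 F [-0.1 -0.5  2.8]
raised 95.7 [0.4429 0.3936 0.1473] open 0.567 gf 22.0 F [ 0.1 -0.3 -1.6]
off 96.7 [0.3665 0.3463 0.1471] open 0.568 gf 22.0 F [ 1.5 -0.2 -2. ]
over 99.5 [ 0.5831 -0.0187  0.2101] open 0.564 gf 22.0 F [-1.1  0.1 -1.3]
down 102.0 [ 0.5831 -0.0193  0.0179] open 0.561 gf 22.0 F [-5.5  0.9  9.4]
done 103.7 [ 0.5824 -0.0193  0.2384] open 0.72 gf 0.0 F [ 0.2 -0.8 -0.2]
```

Both cups are in the case. I'll clear the camera view and check the cups and the pin in one picture.

Run:
```python
from h import *
bot.line_to([.42,.22,.33],max_speed=.3); stat()
t,c=cam("top"); t0=cv2.imread("pics/top0.png")
cv2.imwrite("pics/c8.png",cv2.resize(t[110:310,300:560],None,fx=3,fy=3,interpolation=cv2.INTER_CUBIC))
print("pin diff",np.abs(t[236:270,438:490].astype(int)-t0[236:270,438:490]).mean())
```

```text
104.9 [0.4201 0.2192 0.3291] open 0.714 gf 0.0 F [ 0.1 -0.7  0.1]
pin diff 6.950980392156863
```

View pics/c8.png

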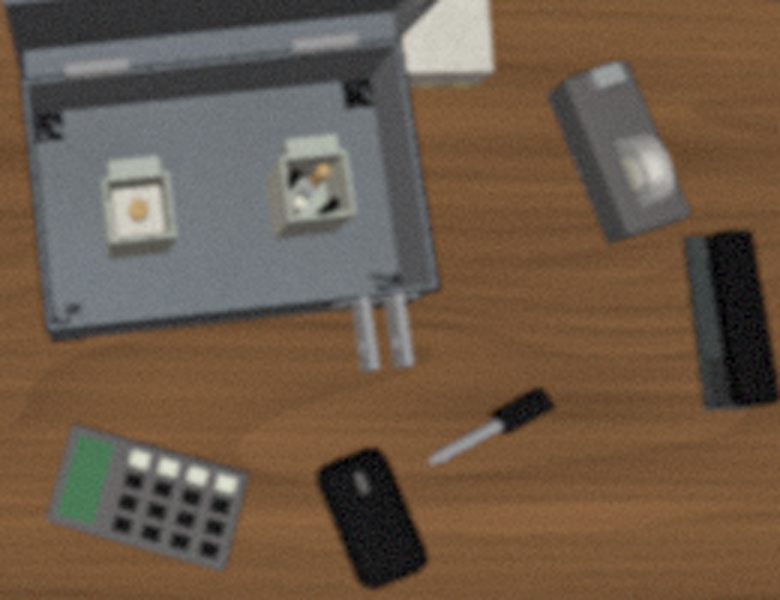

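The picture shows both cups upright at (138,210) and (315,185). The pin hasn't moved (tip (431,462), grip (523,410)). Now I'll shut the lid, shifting the case estimate +2.7 mm in x because the gripper centred there on the bar.

```bash
sed -i 's/CC=np.array(\[.601,-.0879\])/CC=np.array([.6037,-.0876])/' h.py
python3 - <<'E'
from h import *
p=handle(1.5); r=best(p,TH+np.pi/2)
bot.set_gripper(.32); bot.goto([.50,-.09,.36],r); bot.line_to(p+[0,0,.08]); bot.line_to(p,max_speed=.1); stat()
bot.set_gripper(0,15); stat("grip")
if bot.current_opening()<.05: raise SystemExit("missed")
for th in np.r_[np.arange(1.35,.1,-.15),.05,0,-.008]:
    bot.line_to(handle(th),max_speed=.12 if th>.2 else .06)
    if th<.3: stat(th)
bot.hold(.3); stat("shut"); bot.set_gripper(.32); up(.2); stat()
t,c=cam("top"); t0=cv2.imread("pics/t1.png")
cv2.imwrite("pics/t9.png",t); print("handle-area diff", np.abs(t[205:240,340:440].astype(int)-t0[205:240,340:440]).mean())
E
```

```text
110.0 [ 0.6984 -0.0772  0.2824] open 0.321 gf 0.0 F [-0.6 -0.4  0.7]
grip 110.4 [ 0.698  -0.0772  0.282 ] open 0.103 gf 15.0 F [-1.5  0.5  2.8]
0.1500000000000008 114.8 [ 0.4671 -0.1029  0.087 ] open 0.1 gf 15.0 F [-0.2  0.3 -4.1]
0.05 115.3 [ 0.4634 -0.1033  0.063 ] open 0.099 gf 15.0 F [-0.   0.9 -3.1]
0.0 115.7 [ 0.4625 -0.1034  0.0509] open 0.105 gf 15.0 F [-0.9  0.  -4. ]
-0.008 115.9 [ 0.4624 -0.1035  0.0496] open 0.103 gf 15.0 F [-4.3  2.8  2.7]
shut 116.2 [ 0.4624 -0.1035  0.0496] open 0.098 gf 15.0 F [-4.   1.9  3.7]
 117.6 [ 0.462  -0.1032  0.1986] open 0.32 gf 0.0 F [-0.8 -0.7 -1.1]
handle-area diff 29.999714285714287
```

The lid is shut, with contact felt at the bottom. Now I'll grasp the pin, correcting for its actual position if it has been knocked.

Run:
```python
from h import *
a=cv2.imread("pics/t9.png");b=cv2.imread("pics/top0.png")
d=np.abs(a[236:270,438:490].astype(int)-b[236:270,438:490]).mean(); print("pin diff",d)
if d>10: raise SystemExit("pin moved or hidden")
yaw=2.084; u=np.array([np.cos(yaw),np.sin(yaw),0]); g=np.array([.4204,-.316,-.029])-.028*u; print(g)
k=min((0,np.pi),key=lambda k:abs(bot.inverse_kinematics(g,down(yaw+k))[5]))
bot.set_gripper(.45); bot.goto(g+[0,0,.15],down(yaw+k)); bot.line_to(g+[0,0,.03]); bot.line_to(g,max_speed=.05); stat()
bot.set_gripper(0,40); stat("grip"); print(k)
if not .17<bot.current_opening()<.28: raise SystemExit("bad grip")
print("lateral shift",(np.array(bot.current_ee_pos())-g)@[-u[1],u[0],0])
up(.11,.1); stat("lifted")
p=case(-.137,-.122-.065-.03-.028,.11); r=down(TH+np.pi/2+k)
bot.line_to(p,rot=r,max_speed=.1); stat("pre")
w,c=cam("scene"); cv2.imwrite("pics/s10.png",w)
```

```text
pin diff 43.719834087481146pin moved or hidden
```

Run:
```python
from h import *
bot.line_to([.42,.2,.30],max_speed=.3)
a,c=cam("top"); cv2.imwrite("pics/t11.png",a); b=cv2.imread("pics/top0.png")
print(bot.current_clock(),"pin diff",np.abs(a[236:270,438:490].astype(int)-b[236:270,438:490]).mean(),
 "lid diff",np.abs(a[200:240,305:450].astype(int)-cv2.imread("pics/t1.png")[200:240,305:450]).mean())
def dark(im,y0,y1,x0,x1):
    m=(im[y0:y1,x0:x1].max(2)<45).astype(np.uint8); n,l,s,cc=cv2.connectedComponentsWithStats(m)
    for i in range(1,n):
        if s[i,4]>25: print(s[i].tolist(),(cc[i]+[x0,y0]).round(2))
for im in (b,a): print("--"); dark(im,215,300,395,540)
```

```text
118.9167 pin diff 3.8491704374057316 lid diff 5.469827586206897
--
[70, 25, 19, 14, 136] [474.25 246.04]
[12, 45, 35, 40, 884] [423.52 281.25]
--
[70, 25, 19, 14, 133] [474.08 246.08]
[11, 45, 36, 40, 889] [423.53 281.22]
```

The arm was only hiding it; the pin hasn't moved.

Run:
```python
from h import *
print("grip centre by blob",top(474.1,246.05,.015))
yaw=2.084; u=np.array([np.cos(yaw),np.sin(yaw),0]); g=np.array([.4204,-.316,-.029])-.028*u; print(g)
k=min((0,np.pi),key=lambda k:abs(bot.inverse_kinematics(g,down(yaw+k))[5]))
bot.set_gripper(.45); bot.goto(g+[0,0,.15],down(yaw+k)); bot.line_to(g+[0,0,.03]); bot.line_to(g,max_speed=.05); stat()
bot.set_gripper(0,40); stat("grip"); print(k)
if not .17<bot.current_opening()<.28: raise SystemExit("bad grip")
print("lateral shift",(np.array(bot.current_ee_pos())-g)@[-u[1],u[0],0])
up(.11,.1); stat("lifted")
p=case(-.137,-.122-.065-.03-.028,.11); r=down(TH+np.pi/2+k)
bot.line_to(p,rot=r,max_speed=.1); stat("pre")
```

```text
grip centre by blob [ 0.43119953 -0.33381866  0.015     ]
[ 0.43414718 -0.34039293 -0.029     ]
 123.0 [ 0.4342 -0.3405 -0.029 ] open 0.453 gf 0.0 F [-0.9  0.1  0.8]
grip 123.5 [ 0.4344 -0.3406 -0.0287] open 0.215 gf 40.0 F [ 0.2 -0.2  2. ]
0
lateral shift -9.455400256258342e-05
lifted 125.0 [ 0.434  -0.3401  0.1092] open 0.216 gf 40.0 F [-0.  -1.  -0.6]
pre 125.8 [ 0.4944 -0.3461  0.1095] open 0.212 gf 40.0 F [-0.4 -0.1 -0.1]
```

```bash
cat > ins.py <<'E'
from h import *
def pos(ysh,dx=0,z=.039): return case(-.137+dx,ysh-.028,z)
yv=np.array([-np.sin(TH),np.cos(TH),0]); xv=np.array([np.cos(TH),np.sin(TH),0])
E
python3 - <<'E'
from ins import *
bot.line_to(pos(-.217),max_speed=.1); bot.hold(.2)
f0=np.mean([bot.current_contact_force() for _ in range(5)],0)
for y in np.arange(-.213,-.105,.003):
    bot.line_to(pos(y),max_speed=.05); f=np.array(bot.current_contact_force())-f0
    e=np.array(bot.current_ee_pos())-pos(y)
    print(round(y,3),"Fx %.1f Fy %.1f Fz %.1f"%(f@xv,f@yv,f[2]),"lat %.4f lag %.4f"%(e@xv,e@yv))
    if f@yv<-12: break
stat()
E
```

```text
-0.213 Fx -0.0 Fy 0.1 Fz 0.5 lat 0.0000 lag 0.0003
-0.21 Fx 0.9 Fy 0.4 Fz -1.4 lat -0.0000 lag 0.0002
-0.207 Fx 0.2 Fy 0.7 Fz -0.8 lat 0.0000 lag 0.0002
-0.204 Fx -1.2 Fy 0.1 Fz -1.2 lat -0.0000 lag 0.0002
-0.201 Fx -1.0 Fy -0.4 Fz -1.3 lat -0.0000 lag 0.0002
-0.198 Fx -0.3 Fy 0.0 Fz -1.1 lat -0.0000 lag 0.0002
-0.195 Fx -0.2 Fy -1.0 Fz -1.0 lat 0.0000 lag 0.0002
-0.192 Fx -0.2 Fy 0.3 Fz -1.1 lat -0.0000 lag 0.0002
-0.189 Fx -0.7 Fy -0.1 Fz -0.7 lat -0.0000 lag 0.0002
-0.186 Fx -0.8 Fy -0.1 Fz -2.1 lat -0.0000 lag 0.0002
-0.183 Fx -0.5 Fy -0.9 Fz -1.5 lat 0.0000 lag 0.0002
-0.18 Fx -0.3 Fy -0.7 Fz -1.0 lat -0.0000 lag 0.0002
-0.177 Fx -0.6 Fy -0.6 Fz -0.2 lat 0.0000 lag 0.0002
-0.174 Fx -1.1 Fy -0.8 Fz -1.0 lat -0.0000 lag 0.0002
-0.171 Fx -0.9 Fy -0.2 Fz -1.4 lat -0.0000 lag 0.0002
-0.168 Fx -0.6 Fy -0.4 Fz -0.4 lat -0.0000 lag 0.0002
-0.165 Fx 1.1 Fy 0.4 Fz -0.8 lat -0.0000 lag 0.0002
-0.162 Fx 0.1 Fy 0.5 Fz -0.4 lat -0.0000 lag 0.0002
-0.159 Fx -0.6 Fy 0.0 Fz -0.7 lat -0.0000 lag 0.0002
-0.156 Fx -0.2 Fy -0.3 Fz -0.9 lat -0.0000 lag 0.0002
-0.153 Fx -0.6 Fy -0.9 Fz -1.1 lat -0.0000 lag 0.0002
-0.15 Fx 0.0 Fy -0.3 Fz -0.9 lat -0.0000 lag 0.0002
-0.147 Fx -0.1 Fy 0.2 Fz -0.5 lat -0.0000 lag 0.0002
-0.144 Fx -0.3 Fy -0.7 Fz -0.3 lat -0.0000 lag 0.0002
-0.141 Fx -0.7 Fy 0.3 Fz -1.0 lat -0.0000 lag 0.0002
-0.138 Fx -0.6 Fy 0.1 Fz -1.3 lat -0.0000 lag 0.0002
-0.135 Fx 0.2 Fy 0.0 Fz -1.2 lat -0.0000 lag 0.0002
-0.132 Fx -0.5 Fy -0.7 Fz -0.7 lat -0.0000 lag 0.0002
-0.129 Fx -0.6 Fy 0.1 Fz -0.1 lat -0.0000 lag 0.0002
-0.126 Fx -0.5 Fy -0.2 Fz -0.6 lat -0.0000 lag 0.0002
-0.123 Fx 0.7 Fy 0.0 Fz -1.1 lat -0.0000 lag 0.0002
-0.12 Fx -0.4 Fy -4.9 Fz -2.6 lat 0.0002 lag -0.0016
-0.117 Fx -1.8 Fy -14.8 Fz -8.3 lat 0.0002 lag -0.0047
 135.1 [ 0.4844 -0.2516  0.0396] open 0.214 gf 40.0 F [  0.3 -14.9  -8.2]
```

The shoulder made contact at y ≈ -0.122, as expected. A small wiggle will confirm the shaft is captured in the holes before I let go.

Run:
```python
from ins import *
bot.line_to(pos(-.1225),max_speed=.05); bot.hold(.2); f0=np.mean([bot.current_contact_force() for _ in range(5)],0)
for n,d in dict(zup=[0,0,.004],zdn=[0,0,-.004],xp=.004*xv,xm=-.004*xv).items():
    bot.line_to(pos(-.1225)+d,max_speed=.02); bot.hold(.1); f=np.mean([bot.current_contact_force() for _ in range(3)],0)-f0
    print(n,"Fx %.1f Fy %.1f Fz %.1f"%(f@xv,f@yv,f[2])); bot.line_to(pos(-.1225),max_speed=.02)
bot.line_to(pos(-.1205),max_speed=.03); stat()
bot.set_gripper(.29); stat("released"); bot.hold(.2)
bot.line_to(pos(-.1205-.035),max_speed=.05); stat("back")
bot.set_gripper(0.05); bot.line_to(pos(-.1205-.04)); stat()
```

```text
zup Fx 2.1 Fy 1.3 Fz -8.6
zdn Fx -1.1 Fy 0.5 Fz 10.4
xp Fx -8.3 Fy -0.0 Fz 4.6
xm Fx 7.0 Fy -0.2 Fz -2.4
 139.0 [ 0.4841 -0.2515  0.0392] open 0.212 gf 40.0 F [ 0.  -5.  -1.8]
released 139.3 [ 0.484  -0.2499  0.0389] open 0.29 gf 0.0 F [ 0.  -0.1  0.5]
back 140.4 [ 0.4879 -0.285   0.0389] open 0.291 gf 0.0 F [-0.1 -0.3 -0.7]
 141.1 [ 0.4886 -0.2906  0.0391] open 0.051 gf 0.0 F [0.2 0.1 0.2]
```

Run:
```python
from ins import *
bot.hold(.1); f0=np.mean([bot.current_contact_force() for _ in range(5)],0)
for t in np.arange(-.187,-.166,.002):
    bot.line_to(pos(t+.028),max_speed=.03); f=np.array(bot.current_contact_force())-f0
    if f@yv<-5: break
print("contact TCP y",round(t,4),(f@yv).round(1))
bot.line_to(pos(-.22),max_speed=.1); up(.2); bot.line_to([.42,.2,.30],max_speed=.3); stat()
a,c=cam("top"); b=cv2.imread("pics/t11.png")
cv2.imwrite("pics/end.png",a); d=np.abs(a.astype(int)-b).mean(2)
for n,(y0,y1,x0,x1) in dict(tape=(115,195,480,535),stapler=(185,250,525,562),lid=(120,215,305,440),handle=(215,238,350,415),pinhome=(215,245,415,470)).items(): print(n,d[y0:y1,x0:x1].mean().round(1))
```

```text
contact TCP y -0.175 -5.1
 146.9 [0.42   0.1993 0.2997] open 0.048 gf 0.0 F [ 0.6 -0.1 -0.5]
tape 3.1
stapler 4.6
lid 2.8
handle 3.8
pinhome 8.9
```

```bash
python3 -c "
from workcell import bot
print(bot.job_done())"
```

```text
the job is handed in; nothing more can be done
None
```

I handed the job in at about 147 s: tape dispenser and stapler upright on the desk, both cups in the case, lid shut, pin pushed home; the hand-in returned no verdict.

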